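Close up the sample case

TASK

Close up the sample case for the day: with the fingertips push the upright white flap down flat over the vials, so that they cannot jump out, and then swing the hinged cover over and press it down at the front until it snaps fully shut. Only push: do not grip or lift anything, do not shove the case away, and leave the vials and the things standing beside the case where they are.

Things in the scene. Friction and masses are not known exactly. Their poses are not given: they have to be found in the camera images.
- case: Sample case: grey open box with aluminium edges, 150 (x) by 250 (y) mm, rim 88 mm up, walls 8 mm; loose, 2.5 kg. Origin: centre of its underside; z up. +x is its back (cover hinge), -x its front (black carrying handle, 18 mm out, 46 mm up), turned to the robot within 0.35 rad; +y its left. Right part: foam block with vials. Left part, open: slide box and petri dish, under the rim.
- flap (a joint): Angle of the white plastic flap, 4 mm thick, dark foam pad inside. 0: flat over the vials, resting on the case's divider, its top 84 mm above the table, 4 mm under the rim; pi/2: upright. Starts at 1.4 to 1.7, stops at 1.75; folds down to the case's left (+y). Stiff hinge (0.08 N m, about 1 N at the edge): it stays where it is left.
- flap_hinge (a point): Point on the flap's hinge line, fixed in the case, inside its right wall: 113.5 mm right of and 6 mm behind the case's centre, 82.5 mm above its underside. The line runs along the case's x (the point's axes are the case's). The flap spans 56 mm either way along the line and reaches 122 mm from it (a tab 34 mm wide in the middle: 130 mm).
- flap_edge (a point): Middle of the flap's free edge, on the face that is its top when flat and its right-hand side when upright: 120 mm from the hinge line. The point's y points from hinge to edge, its z out of that face.
- lid (a joint): Angle of the cover, a grey lid 150 by 250 mm, 21 mm thick, hollow inside (16 mm deep, 8 mm walls). 0: shut, its top 109 mm above the table; pi/2: upright. Starts leaning back at 1.62 to 1.8, stops at 1.85; swings shut towards the case's front. Stiff hinge (0.30 N m, 2 to 4 N at the edge): it stays where it is left. An upright flap stops it at about 1.2.
- lid_hinge (a point): Middle of the cover's hinge line, on the back rim of the case: 75 mm behind the case's centre, 88 mm above its underside. The line runs along the case's y (the point's axes are the case's).
- lid_edge (a point): Middle of the cover's free edge (front edge when shut), on its outer face: 150 mm from the hinge line, 21 mm off the plane of the lid's rim. The point's -x points from hinge to edge, its z out of the outer face: up when shut, away from the robot when upright.
- catch (a point): Spring ball catch in the middle of the case's front wall, 6 mm under the rim (point fixed in the case). A metal tongue under the cover meets it when the front edge is still about 10 mm open; pressing the front edge down with about 7 to 12 N snaps it past, and the cover is then drawn home. Short of that it stays 5 to 10 mm open at the front.
- vial_1_mid (a point): Glass sample vial with a screw cap, 24 mm diameter, 62 mm tall, standing in a hole of the case's foam block, its cap 12 to 16 mm under the rim; point on its axis 31 mm above its foot (41 mm above the table). Its hole varies.
- vial_2_mid (a point): Glass sample vial with a screw cap, 24 mm diameter, 62 mm tall, standing in a hole of the case's foam block, its cap 12 to 16 mm under the rim; point on its axis 31 mm above its foot (41 mm above the table). Its hole varies.
- vial_3_mid (a point): Glass sample vial with a screw cap, 24 mm diameter, 66 mm tall, standing in a hole of the case's foam block, its cap 12 to 16 mm under the rim; point on its axis 31 mm above its foot (41 mm above the table). Its hole varies.
- vial_4_mid (a point): Glass sample vial with a screw cap, 24 mm diameter, 62 mm tall, standing in a hole of the case's foam block, its cap 12 to 16 mm under the rim; point on its axis 31 mm above its foot (41 mm above the table). Its hole varies.
- vial_5_mid (a point): Glass sample vial with a screw cap, 24 mm diameter, 64 mm tall, standing in a hole of the case's foam block, its cap 12 to 16 mm under the rim; point on its axis 31 mm above its foot (41 mm above the table). Its hole varies.
- dropper_mid (a point): Bystander: amber dropper bottle with a black top, 41 mm diameter, 119 mm tall, upright on the table left of the case; point on its axis 60 mm up.
- beaker_mid (a point): Bystander: clear beaker, 55 mm diameter, 69 mm tall, upright on the table left of the case; point on its axis 35 mm up.
- marker_mid (a point): Bystander: felt marker 138 mm long, 17 mm thick, lying on the table right of the case; point at its middle. Its x runs along it.
- microscope: White binocular microscope, fixed, left of the work: it fills about 330 (x) by 220 (y) mm of the table round its origin (centre of its underside) and is 460 mm tall. Keep the arm and gripper clear of it.

How it is judged:
On the way, in this order (a step that is already met when the one before it is completed fails the run):
1. the flap lies flat over the vials (below 0.06 rad) while the cover still stands open (value of joint flap below 0.06 rad and value of joint lid above 0.9 rad), for 0.2 s.
2. the cover is shut past its catch (below 0.018 rad) (value of joint lid below 0.018 rad), for 0.2 s.
At the end, for the whole second after the job is handed in: The flap lies flat (within 0.06 rad), the cover is shut past its catch (within 0.018 rad, under 3 mm at the front edge), the vials stand in their holes, and the case stands still and flat on the table (value of joint flap below 0.06 rad and value of joint lid below 0.018 rad and linear speed of case below 0.02 m/s and angle between case's own z axis and vertical below 0.05 rad and height (world z) of case below 0.006 m and z of each of vial_1_mid, vial_2_mid, vial_3_mid, vial_4_mid, vial_5_mid in the frame of case below 0.05 m); the robot touches nothing.
It fails at once if the case is lifted, tipped or shoved out of its place (raised 12 mm, tilted 0.15 rad or moved 35 mm) (height (world z) of case above 0.012 m or angle between case's own z axis and vertical above 0.15 rad or distance of case from where it was at the start of the episode above 0.035 m).
It fails at once if a vial is lifted out of its hole (raised 25 mm) (z of any of vial_1_mid, vial_2_mid, vial_3_mid, vial_4_mid, vial_5_mid in the frame of case above 0.066 m).
It fails at once if the dropper bottle, the beaker or the marker beside the case is lifted, knocked over or moved more than 40 mm (distance of any of dropper_mid, beaker_mid, marker_mid from where it was at the start of the episode above 0.04 m or angle between any of dropper_mid, beaker_mid's own z axis and vertical above 0.6 rad).
It fails at once if the cover is forced down on the flap while the flap still stands up (cover below 0.9 rad with the flap above 0.5 rad) (value of joint lid below 0.9 rad and value of joint flap above 0.5 rad).
It also fails if it takes over 58 s, if anything falls off the work surface, if the arm or the gripper's body presses on something with over 40 N, if the wrist force passes 120 N, or if a joint passes its speed limit or range.

ROBOT

A 7-joint arm with a two-finger parallel gripper is mounted at the origin on a cart in front of the work surface, level with it; the furniture and walls round the work are solid. World frame = base frame: x ahead of the robot, y to its left, z up, the work surface at z = 0. Lengths are in m, angles in rad, forces in N, time in s.
With the tool pointing down it reaches from about 0.4 to 0.85 m from the base axis. Payload 10.4 kg.
Tool frame: the origin (TCP) lies midway between the tips of the shut fingers; the grasp point (between the pads) lies 19 mm behind it; z points along the fingers, y is the line along which they close (so a half turn about z gives the same grasp; the last joint's range is limited). The gripper opens to 87 mm and grips with 3 to 60 N. Pads are 19 mm wide; open, the fingers measure 117 mm over their backs; the gripper's body (75 mm by 190 mm) begins 51 mm behind the grasp point.
Start: joints at [-1.131, 0.332, -0.065, 1.46, 0.022, 1.35, -0.088], TCP at [0.279, 0.559, 0.223] pointing down, gripper open.
Joint ranges: [-2.6, 2.6], [-0.5, 2.12], [-1.47, 1.34], [0.16, 2.42], [-1.27, 4.41], [0.06, 2.06], [-2.6, 2.6]. Speed limits (rad/s): [2.22, 2.22, 2.79, 2.79, 3.14, 3.14, 3.14].

INTERFACE

Orientations are given as a unit quaternion [x, y, z, w].
In Python, from bench import sensors, eyes, order gives the robot as it stands.
- The arm moves only by the tool arm_command, never from a script. Its argument "steps" is a list of rows, each an object with "rot": the turn, a rotation vector about the world's x, y, z in degrees, a list of three; "slide": the shift along the world's x, y, z in m, a list of three; "grip": the opening, from 0 (shut) to 1 (fully open). A call has exactly 8 rows; each row shifts and turns the commanded pose from where the row before left it; what a row does not reach is not made up. A row lasts 1/8 s, in which the tool goes at most 62.5 mm and 10.7 degrees, less where a joint would pass 70% of its speed; a pose out of reach is approached as far as the arm can. A call with a gripper value outside its range is refused whole. The fingers move at their own pace and stop on an object; "newtons" is the grip in N (left out, the last holds). Time passes only in rows, so rows that do not move let the fingers close, or fill a call up. It gives the time, the measured TCP pose, the force, the opening and the grip force at its end, in the units of the state.
- sensors.read_state(): the state, without advancing time (a new reading comes with each control period).
- eyes.camera(name): name is "side" or "top"; returns a dict with "pixels" (420x560x3 uint8, red, green, blue), "intrinsics" (3x3 intrinsics, pixels), "pose" (4x4, takes a point from camera to world coordinates). Camera axes: x right, y down, z forward; pixel columns grow to the right and rows downward; lengths in m; the calibration is good to about 2 mm. A picture is of the moment at which its call begins. There is no depth.
- order.close_job(): hands the job in; it is judged then, once.
Trained networks look in a picture, given as the dict that the camera call returned (one of the last four; its "shot" number tells which), for a name from the list of things; names that differ only in an ending like _2 or _b are one class to them, and where a whole thing is asked for, a point or a joint stands for the part that bears it (a point fixed in the world has none). Each returns a list of dicts, best first, with "conf" (0 to 1); they miss things now and then, are a little off and sometimes report something else, mostly with a low value. They report only what shows in the picture. A call takes as long as a camera call.
- eyes.look_for(name, picture): "bbox" ([left, top, right, bottom] in pixels, round what is visible of it).
The state is a dict: "time": time; "joint_positions": joint angles; "joint_vel": joint speeds; "joint_torque": joint torques, N m; "ee_pos": TCP position; "eef_rot": TCP orientation; "ft_force": force on the tool from outside, world axes, zero at the start; "torque": the same for the moment, N m; "width": finger opening in m; "grip_force": force on a finger pad.
Only numpy, scipy, OpenCV 4.12 (cv2) and the standard library are available. Lean on these libraries where they do the work, as an engineer would, in place of code of your own. Each camera call takes 0.05 s, during which the arm holds its last target. There are 200 camera calls.

## Working session

There is one attempt and no reset: what is moved stays moved. The work goes in short steps, Python scripts to look and compute and a tool call to move; the robot and the scene stay as the last step left them, time stands still between calls to the robot, and variables do not carry over. Pictures are saved under pics/ and viewed, at most 10 in all, crops included, and the job is handed in when it is done.

Besides the shell and the picture viewer there is one more tool, called after "Emit:" by a JSON object that holds its "name" and its "arguments", one argument or row to a line. arm_command: Moves the arm, as the interface text tells. Its arguments: {"type":"object","properties":{"steps":{"type":"array","items":{"type":"object","properties":{"rot":{"type":"array","items":{"type":"number"}},"slide":{"type":"array","items":{"type":"number"}},"grip":{"type":"number"}}}},"newtons":{"type":"number"}},"required":["steps"]}

```bash
mkdir -p pics; python3 - <<'E'
from bench import sensors, eyes
import cv2,numpy as np
ims=[]
for n in ["side","top"]:
    p=eyes.camera(n); ims.append(p["pixels"])
    print(n,np.round(p["intrinsics"],1).tolist(),np.round(p["pose"],4).tolist())
    for k in ["case","flap","lid","catch","dropper_mid","beaker_mid","marker_mid","microscope","vial_1_mid"]:
        print(k,[(np.round(d["bbox"]).tolist(),round(d["conf"],2)) for d in eyes.look_for(k,p)[:5]])
    cv2.imwrite(f"pics/{n}0.png",cv2.resize(p["pixels"][:,:,::-1],(800,600),interpolation=cv2.INTER_CUBIC))
s=sensors.read_state();print(s["ee_pos"],s["eef_rot"],s["time"])
E
```

```text
side [[542.2, 0.0, 274.0], [0.0, 542.2, 223.9], [0.0, 0.0, 1.0]] [[0.9614, 0.2307, -0.1498, 0.7546], [0.2748, -0.8292, 0.4868, -0.6896], [-0.0119, -0.5092, -0.8606, 1.3492], [0.0, 0.0, 0.0, 1.0]]
case [([219.0, 180.0, 313.0, 300.0], 0.56)]
flap [([224.0, 250.0, 271.0, 284.0], 0.73)]
lid [([276.0, 177.0, 312.0, 289.0], 0.89)]
catch [([218.0, 177.0, 313.0, 298.0], 0.87)]
dropper_mid [([246.0, 176.0, 257.0, 199.0], 0.46)]
beaker_mid [([268.0, 182.0, 290.0, 204.0], 0.64)]
marker_mid [([218.0, 309.0, 267.0, 328.0], 0.82), ([227.0, 248.0, 272.0, 280.0], 0.5)]
microscope []
vial_1_mid []
top [[507.0, 0.0, 289.5], [0.0, 507.0, 202.0], [0.0, 0.0, 1.0]] [[-0.0161, -0.9922, 0.1233, 0.4078], [-0.9997, 0.018, 0.0142, 0.0143], [-0.0163, -0.1231, -0.9923, 1.2134], [0.0, 0.0, 0.0, 1.0]]
case [([255.0, 146.0, 381.0, 269.0], 0.91)]
flap [([365.0, 184.0, 375.0, 240.0], 0.47)]
lid [([255.0, 143.0, 378.0, 197.0], 0.8)]
catch [([253.0, 143.0, 379.0, 269.0], 0.76)]
dropper_mid [([242.0, 247.0, 261.0, 262.0], 0.73)]
beaker_mid [([229.0, 210.0, 251.0, 235.0], 0.95), ([343.0, 232.0, 352.0, 245.0], 0.16)]
marker_mid [([366.0, 184.0, 377.0, 239.0], 0.38)]
microscope [([355.0, 210.0, 365.0, 226.0], 0.35)]
vial_1_mid []
[0.27901219 0.55928764 0.2225853 ] [ 2.29329910e-01  9.73348750e-01  5.19326134e-05 -3.05121668e-06] 1.0
```

View pics/side0.png

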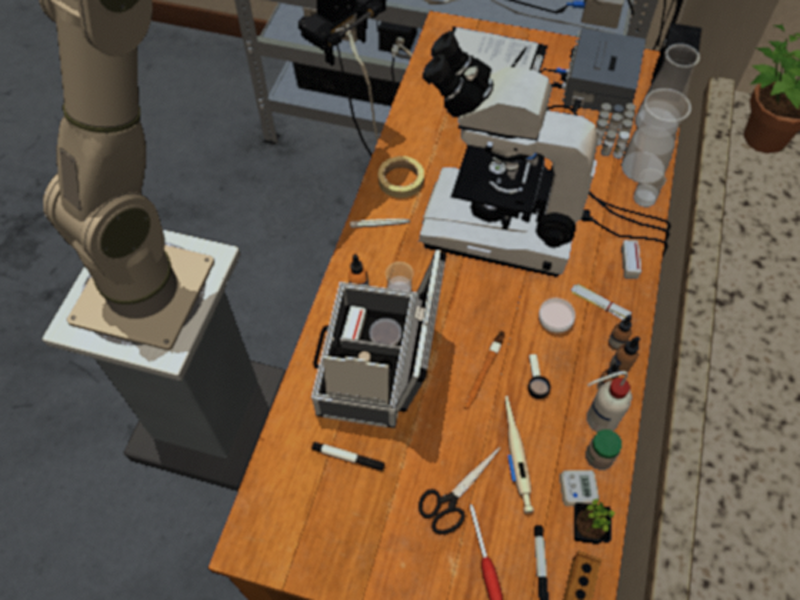

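View pics/top0.png

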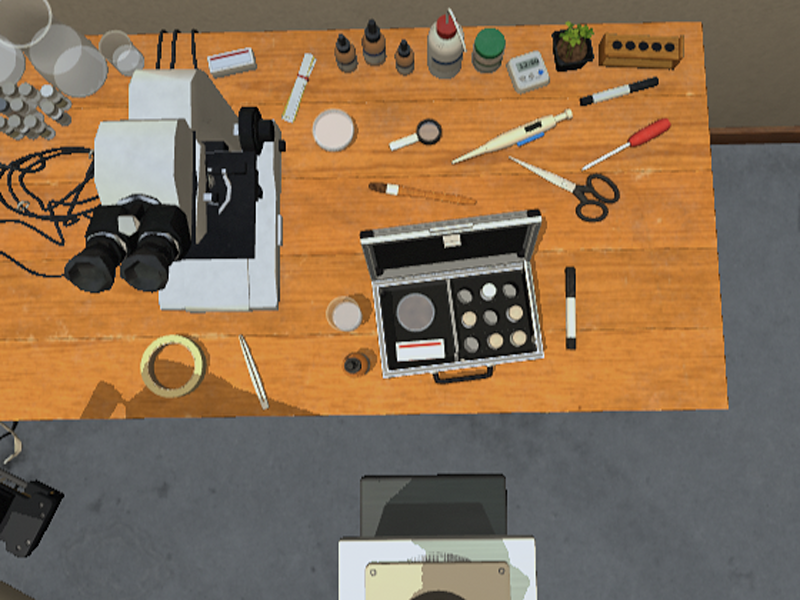

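```bash
cat > h.py <<'E'
from bench import sensors, eyes
import cv2,numpy as np
from scipy.spatial.transform import Rotation as R
def proj(p,P):
    T=np.linalg.inv(p["pose"]);q=np.atleast_2d(P)@T[:3,:3].T+T[:3,3]
    u=q@np.array(p["intrinsics"]).T
    return u[:,:2]/u[:,2:]
def ray(p,u,v,z):
    T=np.array(p["pose"]);d=T[:3,:3]@np.linalg.inv(p["intrinsics"])@[u,v,1]
    return T[:3,3]+d*(z-T[2,3])/d[2]
def crop(n,b,s):
    p=eyes.camera(n);l,t,r,bo=b
    return p,cv2.resize(p["pixels"][t:bo,l:r,::-1],None,fx=s,fy=s,interpolation=cv2.INTER_CUBIC)
E
python3 - <<'E'
from h import *
p,a=crop("top",(250,140,385,275),3.4);q,b=crop("side",(216,170,316,305),3.4)
cv2.imwrite("pics/c1.png",np.hstack([a,b]))
k=0.7
for n,u,v,z in [("frontL",384,377,.088),("frontR",543,357,.088),("micro nearR",279,308,.03),("micro nearL",160,308,.03),("ocular",92,290,.35),("dropper",352,365,.06),("beaker",345,315,.035),("marker",570,310,.008)]:
    print(n,np.round(ray(p,u*k,v*k,z),3))
E
```

```text
frontL [0.411 0.078 0.088]
frontR [ 0.438 -0.168  0.088]
micro nearR [0.527 0.253 0.03 ]
micro nearL [0.53 0.45 0.03]
ocular [0.52  0.416 0.35 ]
dropper [0.431 0.131 0.06 ]
beaker [0.513 0.144 0.035]
marker [ 0.517 -0.228  0.008]
```

View pics/c1.png

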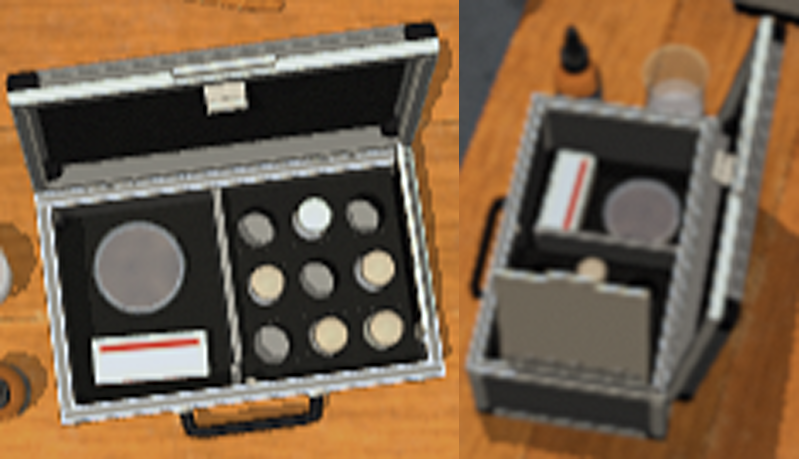

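```bash
cat >> h.py <<'E'
def Rz(a): return R.from_euler('z',a).as_matrix()
def loc(c,P): return np.atleast_2d(P)@Rz(c[2]).T+[c[0],c[1],0]
def flapP(f,x,r,h=.0015): return [x,-.1135+r*np.cos(f)-h*np.sin(f),.0825+r*np.sin(f)+h*np.cos(f)]
def lidP(l,y,r,h): return [.075-r*np.cos(l)+h*np.sin(l),y,.088+r*np.sin(l)+h*np.cos(l)]
E
python3 - <<'E'
from h import *
from scipy.optimize import least_squares
p=eyes.camera("top");q=eyes.camera("side")
T=lambda u,v:(250+u/3.4,140+v/3.4)
S=lambda u,v:(216+(u-459)/3.4,170+v/3.4)
def res(v,full=False):
    c=v[:3];f,l=v[3:]
    A=loc(c,[[-.075,.125,.088],[-.075,-.125,.088],lidP(l,.125,.15,0),lidP(l,-.125,.15,0),lidP(l,.125,.15,.021),lidP(l,-.125,.15,.021)])
    a=proj(p,A)-[T(63,420),T(443,374),T(10,102),T(438,45),T(10,76),T(433,22)]
    B=loc(c,[flapP(f,-.062,.122),flapP(f,.05,.122),[-.075,-.125,.088],[-.075,.125,.088]])
    b=proj(q,B)-[S(500,270),S(648,292),S(472,368),S(535,98)]
    return np.vstack([a,b]).ravel()
s=least_squares(res,[.5,-.03,.12,1.55,1.7],loss='soft_l1')
print(np.round(s.x,4),np.round(res(s.x),1).tolist())
c=s.x[:3];f,l=s.x[3:]
print("case ax",np.round(Rz(c[2])[:,:2],3).tolist())
print("flap edge",loc(c,flapP(f,-.006,.12)),"lid edge",loc(c,lidP(l,0,.15,.021)))
E
```

```text
[ 0.5057 -0.0367  0.1185  1.439   1.743 ] [0.2, -2.2, 0.7, -4.0, -0.1, 1.4, 0.3, 0.9, -1.3, -0.9, -0.1, -2.1, -5.6, -0.2, -2.9, -0.3, -0.2, 0.4, 0.1, -1.0]
case ax [[0.993, -0.118], [0.118, 0.993], [0.0, 0.0]]
flap edge [[ 0.51149657 -0.13596052  0.20165661]] lid edge [[ 0.6262649  -0.02237416  0.23218247]]
```

Emit:
{"name": "arm_command", "arguments": {
  "steps": [
    {"slide":[0,-0.02,0.05],"grip":0},
    {"slide":[0.01,-0.03,0.05],"grip":0},
    {"slide":[0.02,-0.055,0],"grip":0},
    {"slide":[0.02,-0.055,0],"grip":0},
    {"slide":[0.02,-0.055,0],"rot":[0,0,8.3],"grip":0},
    {"slide":[0.02,-0.055,0],"rot":[0,0,8.3],"grip":0},
    {"slide":[0.02,-0.055,0],"rot":[0,0,8.3],"grip":0},
    {"slide":[0.02,-0.055,0],"rot":[0,0,8.3],"grip":0}
  ]
}}

```text
schema error: expected keys rot, slide, grip
```

Emit:
{"name": "arm_command", "arguments": {
  "steps": [
    {"rot":[0,0,0],"slide":[0,-0.02,0.05],"grip":0},
    {"rot":[0,0,0],"slide":[0.01,-0.03,0.05],"grip":0},
    {"rot":[0,0,0],"slide":[0.02,-0.055,0],"grip":0},
    {"rot":[0,0,0],"slide":[0.02,-0.055,0],"grip":0},
    {"slide":[0.02,-0.055,0],"rot":[0,0,8.3],"grip":0},
    {"slide":[0.02,-0.055,0],"rot":[0,0,8.3],"grip":0},
    {"slide":[0.02,-0.055,0],"rot":[0,0,8.3],"grip":0},
    {"slide":[0.02,-0.055,0],"rot":[0,0,8.3],"grip":0}
  ]
}}

```text
time: 2.2
ee_pos: [0.4094, 0.1773, 0.3228]
eef_rot: [-0.061, 0.998, 0.0, 0.0]
ft_force: [0.9, 0.1, -0.5]
width: 0.0148
grip_force: 0.0
```

Emit:
{"name": "arm_command", "arguments": {
  "steps": [
    {"rot":[0,0,0],"slide":[0.014,-0.058,0],"grip":0},
    {"rot":[0,0,0],"slide":[0.014,-0.058,0],"grip":0},
    {"rot":[0,0,0],"slide":[0.014,-0.058,0],"grip":0},
    {"rot":[0,0,0],"slide":[0.014,-0.058,0],"grip":0},
    {"rot":[0,0,0],"slide":[0.014,-0.058,0],"grip":0},
    {"rot":[0,0,0],"slide":[0.014,-0.058,0],"grip":0},
    {"rot":[0,0,0],"slide":[0.014,-0.058,-0.01],"grip":0},
    {"rot":[0,0,0],"slide":[0,0,-0.05],"grip":0}
  ]
}}

```text
time: 3.2
ee_pos: [0.5077, -0.2325, 0.2639]
eef_rot: [-0.055, 0.998, -0.002, 0.002]
ft_force: [0.7, 0.6, -0.9]
width: 0.0005
grip_force: 0.0
```

Emit:
{"name": "arm_command", "arguments": {
  "steps": [
    {"rot":[0,0,0],"slide":[0,0,-0.05],"grip":0},
    {"rot":[0,0,0],"slide":[0,0,-0.048],"grip":0},
    {"rot":[0,0,0],"slide":[0,0.02,0],"grip":0},
    {"rot":[0,0,0],"slide":[0,0,0],"grip":0},
    {"rot":[0,0,0],"slide":[0,0,0],"grip":0},
    {"rot":[0,0,0],"slide":[0,0,0],"grip":0},
    {"rot":[0,0,0],"slide":[0,0,0],"grip":0},
    {"rot":[0,0,0],"slide":[0,0,0],"grip":0}
  ]
}}

```text
time: 4.2
ee_pos: [0.5071, -0.2069, 0.1647]
eef_rot: [-0.058, 0.998, 0.0, 0.0]
ft_force: [-0.8, 0.1, -0.5]
width: 0.0005
grip_force: 0.0
```

```bash
python3 - <<'E'
from h import *
p,a=crop("top",(250,140,385,275),3.4);q,b=crop("side",(216,170,316,305),3.4)
cv2.imwrite("pics/c2.png",np.hstack([a,b]))
s=sensors.read_state();print(s["ee_pos"],s["ft_force"],s["width"],s["joint_positions"])
E
```

```text
[ 0.50701992 -0.20682114  0.16462125] [-0.94402789 -0.54889393 -1.18959005] 0.000745321781882332 [-0.35529058  0.24105551  0.76287897  1.77924867 -0.17861949  1.19199886
  2.14692474]
```

View pics/c2.png

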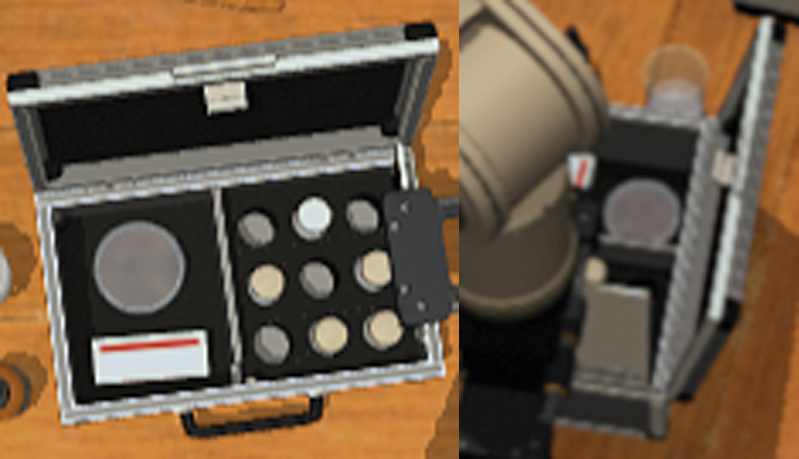

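Emit:
{"name": "arm_command", "arguments": {
  "steps": [
    {"rot":[0,0,0],"slide":[-0.003,0.025,0],"grip":0},
    {"rot":[0,0,0],"slide":[-0.003,0.025,0],"grip":0},
    {"rot":[0,0,0],"slide":[-0.003,0.023,0],"grip":0},
    {"rot":[0,0,0],"slide":[-0.0015,0.012,-0.005],"grip":0},
    {"rot":[0,0,0],"slide":[-0.0015,0.012,-0.006],"grip":0},
    {"rot":[0,0,0],"slide":[-0.0013,0.011,-0.009],"grip":0},
    {"rot":[0,0,0],"slide":[-0.001,0.01,-0.01],"grip":0},
    {"rot":[0,0,0],"slide":[0,0,0],"grip":0}
  ]
}}

```text
time: 5.3
ee_pos: [0.4921, -0.0879, 0.1335]
eef_rot: [-0.059, 0.998, 0.0, -0.001]
ft_force: [-0.7, 0.3, 0.2]
width: 0.0004
grip_force: 0.0
```

Emit:
{"name": "arm_command", "arguments": {
  "steps": [
    {"rot":[0,0,0],"slide":[-0.001,0.007,-0.012],"grip":0},
    {"rot":[0,0,0],"slide":[-0.001,0.007,-0.012],"grip":0},
    {"rot":[0,0,0],"slide":[0,0.004,-0.012],"grip":0},
    {"rot":[0,0,0],"slide":[0,0.004,-0.012],"grip":0},
    {"rot":[0,0,0],"slide":[0,0,-0.004],"grip":0},
    {"rot":[0,0,0],"slide":[0,0,-0.002],"grip":0},
    {"rot":[0,0,0],"slide":[0,0,0],"grip":0},
    {"rot":[0,0,0],"slide":[0,0,0],"grip":0}
  ]
}}

```text
time: 6.3
ee_pos: [0.491, -0.066, 0.083]
eef_rot: [-0.058, 0.998, 0.002, -0.0]
ft_force: [-18.8, 4.1, 43.1]
width: 0.0005
grip_force: 21.9
```

Emit:
{"name": "arm_command", "arguments": {
  "steps": [
    {"rot":[0,0,0],"slide":[0,0,0.01],"grip":0},
    {"rot":[0,0,0],"slide":[0,0,0.03],"grip":0},
    {"rot":[0,0,0],"slide":[0,0,0.05],"grip":0},
    {"rot":[0,0,0],"slide":[0,0,0.05],"grip":0},
    {"rot":[0,0,0],"slide":[0,0,0.05],"grip":0},
    {"rot":[0,0,0],"slide":[-0.02,0,0.05],"grip":0},
    {"rot":[0,0,0],"slide":[-0.02,0,0.03],"grip":0},
    {"rot":[0,0,0],"slide":[0,0,0],"grip":0}
  ]
}}

```text
time: 7.3
ee_pos: [0.4511, -0.0668, 0.3525]
eef_rot: [-0.058, 0.998, 0.001, 0.002]
ft_force: [0.4, 0.1, -1.1]
width: 0.0005
grip_force: 0.0
```

```bash
python3 - <<'E'
from h import *
p,a=crop("top",(250,140,385,275),3.4);q,b=crop("side",(216,170,316,305),3.4)
cv2.imwrite("pics/c3.png",np.hstack([a,b]))
s=sensors.read_state();print(s["ee_pos"],s["ft_force"],s["width"],s["joint_positions"])
E
```

```text
[ 0.45084708 -0.06649359  0.34986905] [-0.02293975  0.95388652  0.00601508] 0.00048726023322840354 [-0.64988742 -0.14836077  0.62504564  1.68749599  0.08612176  1.57486955
  1.65810834]
```

View pics/c3.png

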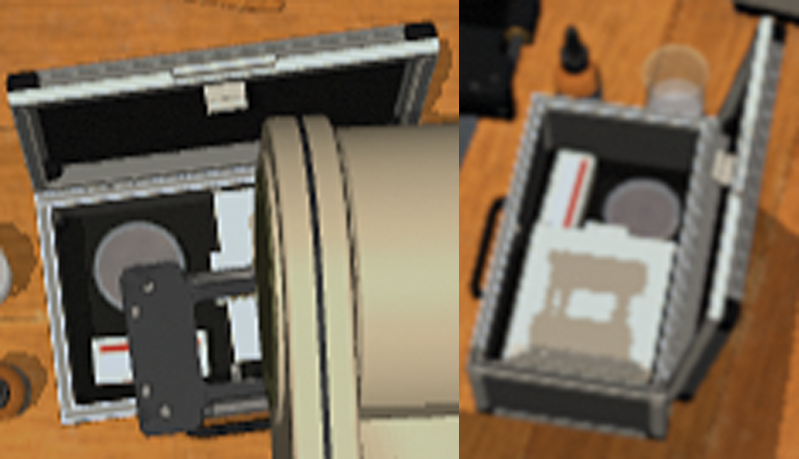

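Emit:
{"name": "arm_command", "arguments": {
  "steps": [
    {"rot":[0,0,0],"slide":[0.057,0.0125,0],"grip":0},
    {"rot":[0,0,0],"slide":[0.057,0.0125,0],"grip":0},
    {"rot":[0,0,0],"slide":[0.057,0.0125,0],"grip":0},
    {"rot":[0,0,0],"slide":[0.057,0.0125,0],"grip":0},
    {"rot":[0,0,0],"slide":[0,0,0],"grip":0},
    {"rot":[0,0,0],"slide":[0,0,-0.05],"grip":0},
    {"rot":[0,0,0],"slide":[0,0,-0.05],"grip":0},
    {"rot":[0,0,0],"slide":[0,0,-0.05],"grip":0}
  ]
}}

```text
time: 8.4
ee_pos: [0.6778, -0.0173, 0.1978]
eef_rot: [-0.058, 0.998, -0.0, -0.001]
ft_force: [1.1, 0.5, 0.0]
width: 0.0004
grip_force: 0.0
```

Emit:
{"name": "arm_command", "arguments": {
  "steps": [
    {"rot":[0,0,0],"slide":[-0.045,-0.004,0],"grip":0},
    {"rot":[0,0,0],"slide":[-0.015,-0.0015,0.003],"grip":0},
    {"rot":[0,0,0],"slide":[-0.014,-0.0015,0.003],"grip":0},
    {"rot":[0,0,0],"slide":[-0.0185,-0.002,0.002],"grip":0},
    {"rot":[0,0,0],"slide":[-0.0185,-0.002,0.001],"grip":0},
    {"rot":[0,0,0],"slide":[-0.018,-0.0025,-0.003],"grip":0},
    {"rot":[0,0,0],"slide":[-0.018,-0.0025,-0.005],"grip":0},
    {"rot":[0,0,0],"slide":[0,0,0],"grip":0}
  ]
}}

```text
time: 9.4
ee_pos: [0.5308, -0.0329, 0.2014]
eef_rot: [-0.058, 0.998, 0.001, -0.0]
ft_force: [1.2, -0.5, -0.5]
width: 0.0003
grip_force: 0.0
```

Emit:
{"name": "arm_command", "arguments": {
  "steps": [
    {"rot":[0,0,0],"slide":[-0.017,-0.002,-0.011],"grip":0},
    {"rot":[0,0,0],"slide":[-0.017,-0.002,-0.011],"grip":0},
    {"rot":[0,0,0],"slide":[-0.0095,-0.001,-0.0105],"grip":0},
    {"rot":[0,0,0],"slide":[-0.0095,-0.001,-0.0105],"grip":0},
    {"rot":[0,0,0],"slide":[-0.0095,-0.001,-0.0105],"grip":0},
    {"rot":[0,0,0],"slide":[-0.006,-0.001,-0.0125],"grip":0},
    {"rot":[0,0,0],"slide":[-0.006,-0.001,-0.0125],"grip":0},
    {"rot":[0,0,0],"slide":[0,0,0],"grip":0}
  ]
}}

```text
time: 10.4
ee_pos: [0.4561, -0.0419, 0.122]
eef_rot: [-0.058, 0.998, -0.0, -0.001]
ft_force: [-0.0, -0.3, 0.0]
width: 0.0004
grip_force: 0.0
```

Emit:
{"name": "arm_command", "arguments": {
  "steps": [
    {"rot":[0,0,0],"slide":[-0.001,0,-0.004],"grip":0},
    {"rot":[0,0,0],"slide":[-0.001,0,-0.004],"grip":0},
    {"rot":[0,0,0],"slide":[0,0,-0.003],"grip":0},
    {"rot":[0,0,0],"slide":[0,0,-0.003],"grip":0},
    {"rot":[0,0,0],"slide":[0,0,-0.002],"grip":0},
    {"rot":[0,0,0],"slide":[0,0,0],"grip":0},
    {"rot":[0,0,0],"slide":[0,0,0],"grip":0},
    {"rot":[0,0,0],"slide":[0,0,0],"grip":0}
  ]
}}

```text
time: 11.4
ee_pos: [0.4556, -0.0418, 0.1089]
eef_rot: [-0.058, 0.998, 0.001, -0.0]
ft_force: [-13.4, -1.0, 31.8]
width: 0.0003
grip_force: 16.4
```

Emit:
{"name": "arm_command", "arguments": {
  "steps": [
    {"rot":[0,0,0],"slide":[0,0,0.01],"grip":0},
    {"rot":[0,0,0],"slide":[0,0,0.03],"grip":0},
    {"rot":[0,0,0],"slide":[0,0,0.05],"grip":0},
    {"rot":[0,0,0],"slide":[0,0,0.05],"grip":0},
    {"rot":[0,0,0],"slide":[0,-0.05,0.05],"grip":0},
    {"rot":[0,0,0],"slide":[0,-0.055,0],"grip":0},
    {"rot":[0,0,0],"slide":[0,-0.055,0],"grip":0},
    {"rot":[0,0,0],"slide":[0,-0.055,0],"grip":0}
  ]
}}

```text
time: 12.4
ee_pos: [0.4553, -0.2524, 0.2917]
eef_rot: [-0.059, 0.998, 0.0, 0.001]
ft_force: [1.0, -0.5, -0.4]
width: 0.0006
grip_force: 0.0
```

```bash
python3 - <<'E'
from h import *
p,a=crop("top",(250,140,385,275),3.4);q,b=crop("side",(216,170,316,305),3.4)
c=[.5057,-.0367,.1185]
for pic,im,o in[(p,a,(250,140)),(q,b,(216,170))]:
    for y in(.125,-.125):
        for l,col in((0,(0,255,0)),(.05,(0,0,255))):
            u=proj(pic,loc(c,lidP(l,y,.15,.021)))[0];cv2.circle(im,tuple(int(t) for t in (u-o)*3.4),3,col,-1)
cv2.imwrite("pics/c4.png",np.hstack([a,b]))
s=sensors.read_state();print(s["time"],s["ee_pos"],s["ft_force"])
E
```

```text
12.5 [ 0.45369545 -0.2566854   0.29152443] [-0.21305506 -1.08536789 -0.69029089]
```

View pics/c4.png

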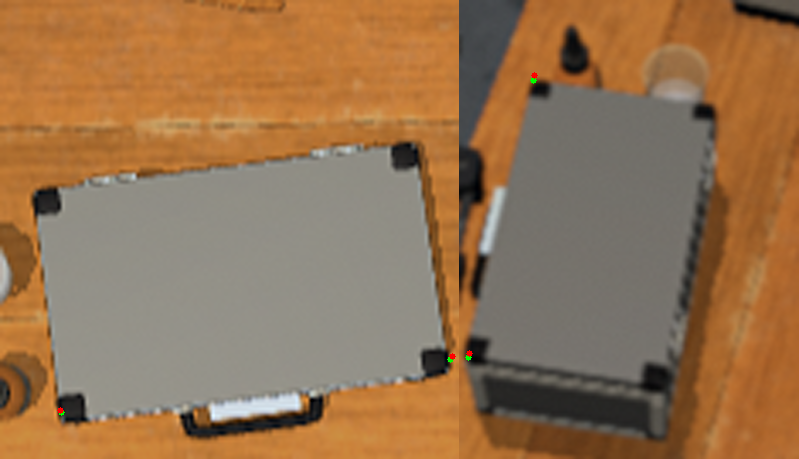

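```bash
python3 -c "
from bench import order;print(order.close_job())"
```

```text
the job is handed in; nothing more can be done
None
```

I pushed the flap flat over the vials and pressed the cover shut. At 32 N the cover's top read 109 mm, its shut height. The last pictures show the case still in place, and I handed the job in at about 12.5 s. The verdict was not returned.

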